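# Blank off the vacuum port and hold the clamp bolt behind its bracket

## Task

Pick up the loose blank flange by its knob and set it gently, not dropped, onto the open vacuum port so that it sits fully seated and level, and let go of it. Then reach down into the narrow gap behind the clamp bracket, grip the hex bolt head hidden there by its flats and hold it so that it stops turning with the nut driver; the job finishes while you are still gripping the bolt head and it stands still. Leave the bottle, the wrench and the copper ring where they are.

Things in the scene. Friction and masses are not known exactly. Their poses are not given: they have to be found in the camera images.
- rig: Fixed assembly on the bench: aluminium base plate 170 (x) x 340 (y) x 12 mm, open round steel port at its +y end, clamp bracket at its -y end. Origin: centre of the plate's underside; z up; at yaw 0 x points away from the robot; yaw up to 0.3 rad either way. Port axis at (0, +90) mm, bolt axis at y = -90. Nut driver in front of the bracket: x -103 to -33, y -109 to -71, up to 97 mm.
- gap (a point): Middle of the narrow gap's mouth, level with the bracket's top, 120 mm above the bench, straight above the bolt head; axes as the rig's. The gap is 50 mm wide in x, open above and at both y ends. On its -x side the bracket (upright plate, 8 thick, 110 wide in y, top 120 mm up); on its +x side the rear plate (6 thick, 110 wide, top 100 mm up).
- port_rim (a point): Centre of the port's mouth, level with its rim's top, 70 mm above the bench. Mouth 88 mm in diameter, rim outer diameter 120 mm. The blank's step must enter this mouth.
- cover: Loose steel blank flange, 0.34 to 0.59 kg: disc 116 mm diameter, 12 thick; below it a centring step (80 mm diameter, 8 deep, 74 at the foot); on top a round upright knob 24 mm diameter, 42 high. Origin: centre of the step's underside, z up along the knob. Disc underside at z = 8, disc top 20, knob top 62 mm. Starts standing on its step on the bench, knob up. Its turn about z does not matter.
- cover_seat (a point): Centre of the disc's underside (8 mm above the blank's origin). Seated, it coincides with port_rim.
- cover_knob (a point): On the blank's axis, 47 mm above its origin and 15 mm below the knob's top: a good point to grip the knob.
- bolt_head (a point): Steel hex bolt head, 24 mm across flats (27.7 across corners), 16 long. Origin: its centre, mid-gap, at (0, -90, 78) mm in the rig's frame: 42 below the bracket's top, 66 above the base plate. x: the bolt's level axis, along the rig's x; y and z turn with it. It only turns. Fingers come from above and close along the rig's y; its flats swing into line as they close (up to 2 s).
- bolt (a joint): Turn of the bolt about its x axis (rad). At 0 and every 60 degrees two flats stand upright, facing the rig's +y and -y. Unheld, the nut driver drags it round slowly (0.1 to 0.2 rad/s, positive) with about 0.045 N m against stiff damping (0.25 N m s/rad); a grip of 10 N or more on the flats stops it.
- bottle: White plastic bottle, 64 mm diameter, 160 mm tall; bystander. Origin: centre of its underside.
- wrench: Steel wrench lying on the bench, about 180 mm long; bystander. Origin: below its middle.
- seal: Flat copper ring lying on the bench, 70 mm outer diameter, 8 mm high; bystander. Origin: centre of its underside.
Mind the look-alikes: they are no part of the job. Of the things that look like the cover, take the one that is nearest to the robot's base at the start.

How it is judged (in metres and radians):
On the way:
1. the blank flange is seated level on the port and let go (z of cover_seat in the frame of port_rim between -0.003 and 0.0025 m and horizontal distance between cover_seat and port_rim below 0.007 m and angle between cover's own z axis and vertical below 0.035 rad and contact force between the fingers and cover below 0.2 N and linear speed of cover below 0.02 m/s), for 0.3 s.
At the end, for the whole second after the job is handed in: Blank let go on the port: disc underside within 2.5 mm of the rim top, centred within 7 mm, level within 2 degrees, at rest. Fingers grip the bolt head (over 4 N, grasp point within 22 mm of its centre) and the bolt stands still (under 0.03 rad/s) (all of step 1 and contact force between the fingers and bolt above 4 N and velocity of joint bolt between -0.03 and 0.03 rad/s and distance between the grasp point and bolt_head below 0.022 m); the arm keeps its last pose, push and grip.
It fails at once if the bottle was disturbed (moved over 25 mm) (distance of bottle from where it was at the start of the episode above 0.025 m).
It fails at once if the wrench was disturbed (moved over 25 mm) (distance of wrench from where it was at the start of the episode above 0.025 m).
It fails at once if the copper ring was disturbed (moved over 25 mm) (distance of seal from where it was at the start of the episode above 0.025 m).
It fails at once if the blank was dropped (falling free faster than 0.4 m/s) (linear speed of cover above 0.4 m/s and contact force between the fingers and cover below 0.05 N).
It also fails if it takes over 51 s, if anything falls off the work surface, if the arm or the gripper's body presses on something with over 40 N, if the wrist force passes 120 N, or if a joint passes its speed limit or range.

## Robot

A 6-joint arm with a two-finger parallel gripper is mounted at the origin on the work surface. World frame = base frame: x ahead of the robot, y to its left, z up, the work surface at z = 0. Lengths are in m, angles in degrees, forces in N, time in s.
With the tool pointing down it reaches from about 0.375 to 0.9 m from the base axis. Payload 3.1 kg.
Tool frame: the origin (TCP) lies midway between the tips of the shut fingers; the grasp point (between the pads) lies 19 mm behind it; z points along the fingers, y is the line along which they close (so a half turn about z gives the same grasp; the last joint's range is limited). The gripper opens to 87 mm and grips with 3 to 60 N. Pads are 19 mm wide; open, the fingers measure 117 mm over their backs; the gripper's body (75 mm by 190 mm) begins 51 mm behind the grasp point.
Start: joints at [61.908, 30.224, 82.088, -0, 67.689, -10.227], TCP at [0.192, 0.595, 0.223] pointing down, gripper open.
Joint ranges: [-176.69, 176.69], [-43.24, 126.21], [12.49, 139.97], [-82, 262], [0, 151.66], [-163.58, 163.58]. Speed limits (degrees/s): [159.86, 159.86, 180, 180, 180, 180].

## Interface

Orientations are given as a 3x3 rotation matrix whose columns are the frame's x, y, z axes.
In Python, from rig import read_state, capture, camera_info, hand_in gives the robot as it stands.
- The arm moves only by the tool drive_tool, never from a script. Its argument "motion" is a list of rows, each a list of 2 entries, a list of its own where there are three numbers: the shift along the tool's x, y, z in mm, then the turn, a rotation vector about the tool's x, y, z in rad. A call has 1 to 5 rows; each row shifts and turns the commanded pose from where the row before left it, along the tool's axes as they then stand; what a row does not reach is not made up. A row lasts 1/10 s, in which the tool goes at most 50 mm and 8.59 degrees, less where a joint would pass 70% of its speed; a pose out of reach is approached as far as the arm can. A call is refused whole if a number of a shift passes 50 or a number of a turn 0.15, either way. A call with a gripper value outside its range is refused whole. "gripper" is the opening, from 0 (shut) to 1 (fully open), set as the call begins (left out, the last holds). The fingers move at their own pace and stop on an object; the grip force is fixed at half the most. Time passes only in rows, so rows that do not move let the fingers close. It gives the time, the measured TCP pose, the force, the opening and the grip force at its end, in the units of the state.
- read_state(): the state, without advancing time (a new reading comes with each control period).
- capture(name): name is "side" or "top" or "wrist"; returns the picture (384x512x3 uint8, red, green, blue); there is no depth.
- camera_info(name): a dict with "fovy" (degrees; the focal length in pixels is half the picture's height over the tangent of half this angle, whatever the lens; pixels are square), "cx", "cy" (the principal point, pixels), "xyz" and "orientation" of the camera in the world; the wrist camera has in their place "T_tool_cam" (4x4, takes a point from camera to tool coordinates, whose origin is the TCP and whose axes are the flange's). Camera axes: x right, y down, z forward; pixel columns grow to the right and rows downward; lengths in m; the calibration is good to about 2 mm. A picture is of the moment at which its call begins: read the wrist's pose just before it. camera_info takes no time and is no camera call.
- hand_in(): hands the job in; it is judged then, once.
The state is a dict: "time_s": time; "joint_positions": joint angles; "qvel": joint speeds; "tau": joint torques, N m; "position": TCP position; "tcp_rot": TCP orientation; "force": force on the tool from outside, world axes, zero at the start; "moment": the same for the moment, N m; "opening": opening from 0.0 (shut) to 1.0 (fully open); "grasp_force": force on a finger pad.
Only numpy, scipy, OpenCV 4.12 (cv2) and the standard library are available. Lean on these libraries where they do the work, as an engineer would, in place of code of your own. Each camera call takes 0.05 s, during which the arm holds its last target. There are 200 camera calls.

## Working session

There is one attempt and no reset: what is moved stays moved. The work goes in short steps, Python scripts to look and compute and a tool call to move; the robot and the scene stay as the last step left them, time stands still between calls to the robot, and variables do not carry over. Pictures are saved under pics/ and viewed, at most 10 in all, crops included, and the job is handed in when it is done.

Besides the shell and the picture viewer there is one more tool, called after "Emit:" as a command line: name --argument value ..., lists and objects as JSON in quotes. drive_tool: Moves the arm, as the interface text tells. Its arguments: {"type":"object","properties":{"motion":{"type":"array","items":{"type":"array"}},"gripper":{"type":"number"}},"required":["motion"]}

```bash
mkdir -p pics; cat > h.py <<'E'
import numpy as np, cv2
from rig import *
def cam(n):
    c=camera_info(n)
    f=192/np.tan(np.radians(c['fovy'])/2)
    if n=='wrist':
        s=read_state(); T=np.eye(4); T[:3,:3]=s['tcp_rot']; T[:3,3]=s['position']; T=T@np.array(c['T_tool_cam']); R,p=T[:3,:3],T[:3,3]
    else: R,p=np.array(c['orientation']).reshape(3,3),np.array(c['xyz'])
    return f,c['cx'],c['cy'],R,p
def ray(C,u,v,z):
    f,cx,cy,R,p=C
    d=R@np.array([(u-cx)/f,(v-cy)/f,1]); return p+d*(z-p[2])/d[2]
def proj(C,P):
    f,cx,cy,R,p=C
    q=R.T@(np.array(P)-p); return q[0]/q[2]*f+cx,q[1]/q[2]*f+cy
E
python3 - <<'E'
from h import *
for n in('top','side','wrist'):
    cv2.imwrite(f'pics/{n}0.png',capture(n)[:,:,::-1]); print(n,camera_info(n))
a=[cv2.imread(f'pics/{n}0.png') for n in('top','side')]
print(read_state())
E
```

```text
top {'fovy': 55.77678262768623, 'cx': 251.90410601285157, 'cy': 197.60122360877705, 'xyz': array([0.46515318, 0.05534555, 0.92162925]), 'orientation': array([[ 0.00796231, -0.98194817,  0.18898251],
       [-0.99989566, -0.01009614, -0.01033115],
       [ 0.01205265, -0.18888053, -0.98192611]])}
side {'fovy': 49.23639870963686, 'cx': 259.6154691111781, 'cy': 189.82323714684918, 'xyz': array([ 0.51519446, -0.78263888,  0.76261901]), 'orientation': array([[ 0.99226513, -0.0655088 ,  0.1054443 ],
       [-0.12334903, -0.61584391,  0.77815249],
       [ 0.01396139, -0.78514004, -0.61916089]])}
wrist {'fovy': 65.311390547266, 'cx': 253.9722628988391, 'cy': 194.03181267557767, 'T_tool_cam': array([[ 8.72770193e-04, -9.53775647e-01, -3.00518309e-01,
         8.24052145e-02],
       [ 9.99999584e-01,  7.52726305e-04,  5.15235867e-04,
        -1.00680342e-04],
       [-2.65211386e-04, -3.00518634e-01,  9.53775907e-01,
        -1.62501830e-01],
       [ 0.00000000e+00,  0.00000000e+00,  0.00000000e+00,
         1.00000000e+00]])}
{'time_s': 0.15, 'joint_positions': array([ 6.19064566e+01,  3.02669896e+01,  8.21382926e+01, -1.27007096e-04,
        6.76888817e+01, -1.02282365e+01]), 'qvel': array([-0.02462292, -0.21685373, -0.30522699, -0.01069771, -0.00169332,
       -0.05928376]), 'tau': array([ 1.47501163e-03, -4.40429091e+01, -1.76841849e+01,  6.34063664e-02,
        5.51993796e-02, -9.91626280e-05]), 'position': array([0.19145841, 0.59437828, 0.22180049]), 'tcp_rot': array([[-9.51780483e-01,  3.06778935e-01, -7.72121308e-04],
       [ 3.06779770e-01,  9.51779422e-01, -1.45080182e-03],
       [ 2.89813736e-04, -1.61771605e-03, -9.99998650e-01]]), 'force': array([-0.48666032,  0.00362358, -0.81354564]), 'moment': array([ 0.04379696, -0.05155694, -0.00020573]), 'grasp_force': 0.0, 'opening': 1.0007137005805644}
```

View pics/top0.png

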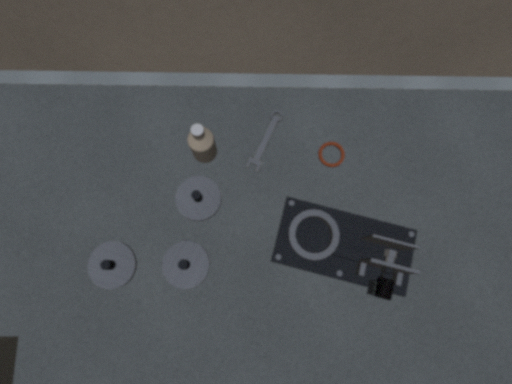

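View pics/side0.png

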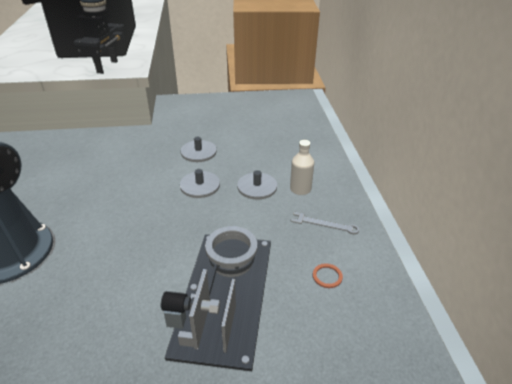

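Top view: three blank-like discs at (198,198), (186,265) and (111,265). The rig has its port at (314,235) and its bracket at about (395,255). The bottle is at (200,138), the wrench at (265,143) and the ring at (331,154). Next I'll measure the candidates' distances from the base and check the choice in a close crop.

```bash
python3 - <<'E'
from h import *
T=cam('top'); S=cam('side')
g=cv2.imread('pics/top0.png'); s=cv2.imread('pics/side0.png')
for u,v in((198,198),(186,265),(111,265)):
    P=ray(T,u,v,.02); print((u,v),P.round(3),np.hypot(P[0],P[1]).round(3),np.round(proj(S,P)))
gg=cv2.cvtColor(g,cv2.COLOR_BGR2GRAY)
# discs
def fit(img,C,box,z,lo):
    x0,y0,x1,y1=box; G=cv2.GaussianBlur(cv2.cvtColor(img,cv2.COLOR_BGR2GRAY),(3,3),0)[y0:y1,x0:x1]
    t,m=cv2.threshold(G,0,255,cv2.THRESH_OTSU) if lo is None else cv2.threshold(G,lo,255,0)
    c=max(cv2.findContours(m,cv2.RETR_EXTERNAL,cv2.CHAIN_APPROX_NONE)[0],key=cv2.contourArea)
    W=np.array([ray(C,p[0][0]+x0,p[0][1]+y0,z)[:2] for p in c]); 
    (a,b),r=cv2.minEnclosingCircle((W*1000).astype(np.float32)); e=cv2.fitEllipse((W*1000).astype(np.float32)); print(t,len(c),(round(a,1),round(b,1),round(r,1)),np.round(np.hstack(e),1))
for b in((155,235,215,295),(165,170,225,225)): fit(g,T,b,.02,None)
fit(g,T,(283,203,346,266),.07,None)
fit(s,S,(172,163,228,203),.02,None)
fit(s,S,(200,220,262,275),.07,None)
c=np.vstack([cv2.resize(g[225:305,150:230],(400,400),interpolation=2)]); d=cv2.resize(g[190:310,260:430],(680,480),interpolation=2)
d=cv2.convertScaleAbs(d,alpha=1.6)
o=np.zeros((560,800,3),np.uint8); o[:240,:240]=cv2.resize(c,(240,240)); o[:480,240:800]=cv2.resize(d,(560,480))[:, :]
cv2.imwrite('pics/crop.png',o)
E
```

```text
(198, 198) [0.636 0.182 0.02 ] 0.662 [256. 183.]
(186, 265) [0.47  0.205 0.02 ] 0.513 [199. 182.]
(111, 265) [0.468 0.387 0.02 ] 0.608 [198. 149.]
70.0 236 (471.8, 210.0, 102.6) [472.4 208.9 165.6 171.9 147.5]
69.0 226 (639.7, 191.9, 103.2) [640.1 190.9 163.3 177.5 171.8]
66.0 143 (543.9, -99.4, 60.4) [543.7 -99.5 118.1 118.5 152.6]
130.0 188 (466.8, 209.5, 129.7) [471.7 211.3 191.5 222.8  15.9]
122.0 205 (542.3, -73.4, 90.2) [544.8 -81.8 147.7 156.   21.3]
```

View pics/crop.png

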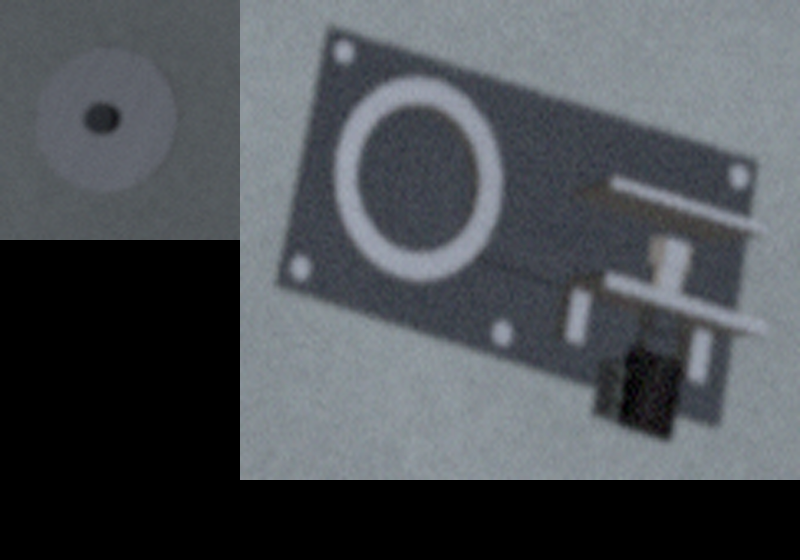

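The top-left crop shows the chosen blank, top pixel (186,265). It is a disc with an upright dark knob, 0.51 m from the base against 0.61 and 0.66 m for the others, so it is the nearest. The right crop shows the port, bracket, rear plate and bolt. I'm moving over the blank now.

Emit:
drive_tool --motion '[[[-38, -28, 0], [0, 0, 0]], [[-38, -28, 0], [0, 0, 0]], [[-38, -28, 0], [0, 0, 0]], [[-38, -28, 0], [0, 0, 0]], [[-38, -28, 0], [0, 0, 0]]]' --gripper 1

```text
time_s: 0.65
position: [0.3302, 0.4017, 0.2224]
tcp_rot: [[-0.952, 0.306, -0.0], [0.306, 0.952, -0.0], [0.0, -0.0, -1.0]]
force: [0.8, 1.1, 0.9]
opening: 1.002
grasp_force: 0.0
```

Emit:
drive_tool --motion '[[[-38, -28, 0], [0, 0, 0]], [[-38, -28, 0], [0, 0, 0]], [[-38, -28, 0], [0, 0, 0]], [[-38, -28, 0], [0, 0, 0]], [[-38, -28, 0], [0, 0, 0]]]'

```text
time_s: 1.15
position: [0.4682, 0.2101, 0.2225]
tcp_rot: [[-0.952, 0.307, -0.0], [0.307, 0.952, 0.0], [0.0, 0.0, -1.0]]
force: [0.2, 1.1, 0.6]
opening: 1.002
grasp_force: 0.0
```

Emit:
drive_tool --motion '[[[0, 0, 0], [0, 0, 0]], [[0, 0, 0], [0, 0, 0]], [[0, 0, 0], [0, 0, 0]]]'

```text
time_s: 1.45
position: [0.4664, 0.2123, 0.2222]
tcp_rot: [[-0.952, 0.306, -0.002], [0.306, 0.952, 0.0], [0.002, -0.0, -1.0]]
force: [-0.4, -0.4, 0.7]
opening: 0.998
grasp_force: 0.0
```

```bash
python3 - <<'E'
from h import *
W=cam('wrist'); im=capture('wrist')[:,:,::-1].copy(); cv2.imwrite('pics/w1.png',im)
print(read_state()['position'],read_state()['joint_positions'])
T=cam('top');g=cv2.imread('pics/top0.png')
G=cv2.GaussianBlur(cv2.cvtColor(g,cv2.COLOR_BGR2GRAY),(3,3),0); hsv=cv2.cvtColor(g,cv2.COLOR_BGR2HSV)
m=(G<52).astype(np.uint8); m[:,:265]=0;m[:190]=0;m[305:]=0; m=cv2.morphologyEx(m,cv2.MORPH_CLOSE,np.ones((9,9)))
c=max(cv2.findContours(m,0,1)[0],key=cv2.contourArea); h=cv2.convexHull(c)
w=np.array([ray(T,*p[0],.012)[:2] for p in h],np.float32)*1000
print(m.sum(),cv2.minAreaRect(w)); 
a=cv2.approxPolyDP(h,6,True)[:,0]; print(a.tolist()); print([ray(T,*p,.012)[:2].round(4).tolist() for p in a])
E
```

```text
[0.46627804 0.21273601 0.2223524 ] [ 1.20036813e+01  2.16304244e+01  9.80286654e+01  2.38184778e-02
  6.04050085e+01 -6.02350932e+01]
8529 ((512.324951171875, -183.89849853515625), (334.47589111328125, 183.17062377929688), 75.66777038574219)
[[287, 199], [408, 229], [414, 240], [404, 294], [379, 297], [273, 260]]
[[0.6375, -0.0439], [0.5636, -0.349], [0.536, -0.3621], [0.4044, -0.3274], [0.3969, -0.2657], [0.4836, -0.0077]]
```

View pics/w1.png

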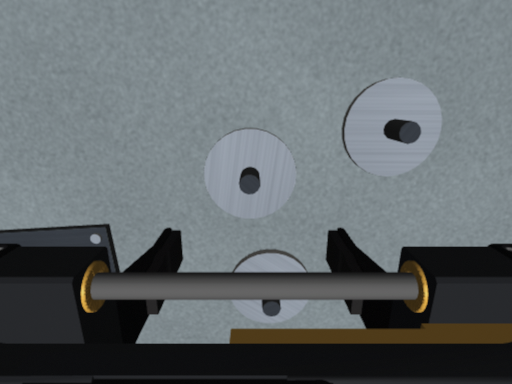

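The wrist view shows the chosen blank at (250,173) with its knob top near (250,184), directly under the TCP. The other two discs are at (392,127) and (270,287). Now I'll refine the blank's position.

```bash
python3 - <<'E'
from h import *
W=cam('wrist'); s=read_state(); im=cv2.imread('pics/w1.png')
G=cv2.cvtColor(im,cv2.COLOR_BGR2GRAY); k=(G<75).astype(np.uint8); k[:,:225]=0;k[:,275:]=0;k[:150]=0;k[205:]=0
c=max(cv2.findContours(k,0,1)[0],key=cv2.contourArea); print(cv2.boundingRect(c))
# knob top disc: lower end of dark blob
x,y,w,h=cv2.boundingRect(c); print('knobtop',ray(W,x+w/2-.5,y+h-w/2-.5,.062)*1000)
hsv=cv2.cvtColor(im,cv2.COLOR_BGR2HSV).astype(int); b=im.astype(int)
for p in((230,190),(275,165),(190,120),(200,215)): print(p,im[p[1]-4:p[1]+5,p[0]-4:p[0]+5].mean((0,1)))
lab=cv2.cvtColor(cv2.GaussianBlur(im,(5,5),0),cv2.COLOR_BGR2LAB)
a=lab[120:228,195:305,1]; t,m=cv2.threshold(a,0,255,cv2.THRESH_OTSU)
c=max(cv2.findContours(m,0,1)[0],key=cv2.contourArea);c=cv2.convexHull(c)
q=np.array([ray(W,p[0][0]+195,p[0][1]+120,.02)[:2] for p in c],np.float32)*1000; print(t,cv2.minEnclosingCircle(q),cv2.fitEllipse(q))
print(s['position'])
E
```

```text
(240, 167, 20, 27)
knobtop [471.23272863 205.92421793  62.        ]
(230, 190) [163.86419753 152.74074074 144.17283951]
(275, 165) [164.33333333 153.2345679  144.62962963]
(190, 120) [141.28395062 137.22222222 126.60493827]
(200, 215) [142.48148148 138.30864198 127.71604938]
126.0 ((471.28271484375, 205.80889892578125), 58.12702941894531) ((471.3716125488281, 205.54209899902344), (113.98731994628906, 115.5419921875), 69.01473999023438)
[0.46627804 0.21273601 0.2223524 ]
```

Emit:
drive_tool --motion '[[[-7, -5, 30], [0, 0, 0]], [[0, 0, 40], [0, 0, 0]], [[0, 0, 40], [0, 0, 0]], [[0, 0, 30], [0, 0, 0]], [[0, 0, 0], [0, 0, 0]]]'

```text
time_s: 2.0
position: [0.4686, 0.2056, 0.0792]
tcp_rot: [[-0.953, 0.304, -0.009], [0.304, 0.953, -0.002], [0.008, -0.004, -1.0]]
force: [-0.9, -0.4, 0.5]
opening: 1.0
grasp_force: 0.0
```

Emit:
drive_tool --motion '[[[0, 0, 20], [0, 0, 0]], [[0, 0, 20], [0, 0, 0]], [[0, 0, 10], [0, 0, 0]], [[0, 0, 0], [0, 0, 0]], [[0, 0, 0], [0, 0, 0]]]'

```text
time_s: 2.5
position: [0.4731, 0.2055, 0.0336]
tcp_rot: [[-0.952, 0.306, 0.002], [0.306, 0.952, 0.0], [-0.001, 0.001, -1.0]]
force: [1.6, -1.2, 0.1]
opening: 1.001
grasp_force: 0.0
```

Down another 5 mm, then close.

Emit:
drive_tool --motion '[[[1, 0, 5], [0, 0, 0]], [[0, 0, 0], [0, 0, 0]], [[0, 0, 0], [0, 0, 0]]]'

```text
time_s: 2.8
position: [0.4718, 0.2052, 0.0279]
tcp_rot: [[-0.952, 0.307, 0.001], [0.307, 0.952, 0.0], [-0.0, 0.0, -1.0]]
force: [0.3, 0.1, -0.1]
opening: 1.002
grasp_force: 0.0
```

Emit:
drive_tool --motion '[[[0, 0, 0], [0, 0, 0]], [[0, 0, 0], [0, 0, 0]], [[0, 0, 0], [0, 0, 0]], [[0, 0, 0], [0, 0, 0]], [[0, 0, 0], [0, 0, 0]]]' --gripper 0

```text
time_s: 3.3
position: [0.4716, 0.2051, 0.0275]
tcp_rot: [[-0.952, 0.307, -0.0], [0.307, 0.952, -0.0], [0.0, -0.0, -1.0]]
force: [0.6, 0.2, 0.4]
opening: 0.632
grasp_force: 0.0
```

Emit:
drive_tool --motion '[[[0, 0, 0], [0, 0, 0]], [[0, 0, 0], [0, 0, 0]], [[0, 0, 0], [0, 0, 0]], [[0, 0, 0], [0, 0, 0]], [[0, 0, 0], [0, 0, 0]]]'

```text
time_s: 3.8
position: [0.4716, 0.2051, 0.0275]
tcp_rot: [[-0.952, 0.307, -0.0], [0.307, 0.952, -0.0], [0.0, -0.0, -1.0]]
force: [0.4, 0.3, -0.2]
opening: 0.266
grasp_force: 30.0
```

Emit:
drive_tool --motion '[[[0, 0, -15], [0, 0, 0]], [[0, 0, -30], [0, 0, 0]], [[0, 0, -40], [0, 0, 0]], [[0, 0, -40], [0, 0, 0]], [[0, 0, -35], [0, 0, 0]]]'

```text
time_s: 4.3
position: [0.4708, 0.205, 0.1886]
tcp_rot: [[-0.952, 0.307, -0.001], [0.307, 0.952, -0.0], [0.001, -0.001, -1.0]]
force: [0.7, 0.1, -4.9]
opening: 0.269
grasp_force: 30.0
```

Emit:
drive_tool --motion '[[[-20, -15, 0], [0, 0, 0]], [[-35, -25, 0], [0, 0, 0]], [[-35, -25, 0], [0, 0, 0]], [[-35, -25, 0], [0, 0, 0]], [[-30, -20, 0], [0, 0, 0]]]'

```text
time_s: 4.8
position: [0.5856, 0.051, 0.1865]
tcp_rot: [[-0.952, 0.308, -0.002], [0.308, 0.952, -0.0], [0.002, -0.001, -1.0]]
force: [0.2, 0.1, -4.8]
opening: 0.264
grasp_force: 30.0
```

Emit:
drive_tool --motion '[[[-20, -15, 0], [0, 0, 0]], [[0, 0, 0], [0, 0, 0]], [[0, 0, 0], [0, 0, 0]], [[0, 0, 0], [0, 0, 0]], [[0, 0, 0], [0, 0, 0]]]'

```text
time_s: 5.3
position: [0.5986, 0.0337, 0.1871]
tcp_rot: [[-0.952, 0.305, -0.002], [0.305, 0.952, 0.0], [0.002, -0.0, -1.0]]
force: [0.1, -0.6, -3.8]
opening: 0.262
grasp_force: 30.0
```

```bash
python3 - <<'E'
from h import *
W=cam('wrist'); np.save('W2.npy',np.array(list(W[:3])+list(W[3].ravel())+list(W[4]))); im=capture('wrist')[:,:,::-1].copy(); cv2.imwrite('pics/w2.png',im)
print(proj(W,[.544,-.0995,.07]),read_state()['position'])
E
```

```text
(np.float64(104.71441997293891), np.float64(177.24898343198257)) [0.59893176 0.03363043 0.18734363]
```

View pics/w2.png

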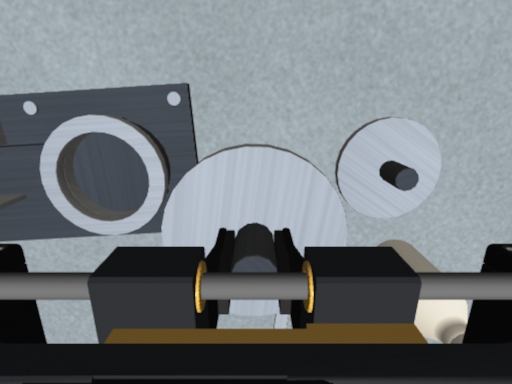

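The wrist view shows the blank held level. The port rim is at about (105,175), the plate's near edge runs (0,95) to (188,84), and the bracket's end is at the left, near (10,200). I'll fit the rim and the plate edge.

```bash
cat > fit2.py <<'E'
from h import *
a=np.load('W2.npy'); W=(a[0],a[1],a[2],a[3:12].reshape(3,3),a[12:]); im=cv2.imread('pics/w2.png')
G=cv2.GaussianBlur(cv2.cvtColor(im,cv2.COLOR_BGR2GRAY),(3,3),0)
roi=G[100:241,30:172]; t,m=cv2.threshold(roi,105,255,0)
n,L,st,ce=cv2.connectedComponentsWithStats(m); i=[i for i in range(1,n)if st[i][4]>300]; print(st[i])
# radial profile: outer edge = first bright from outside
from scipy.ndimage import map_coordinates as mc
c0=np.array([.544,-.0995])
for it in range(3):
  out=[];inn=[]
  for th in np.linspace(0,2*np.pi,120,endpoint=False):
    r=np.linspace(.036,.072,145); P=[proj(W,[*(c0+q*np.array([np.cos(th),np.sin(th)])),.07]) for q in r]
    P=np.array(P); v=mc(G.astype(float),[P[:,1],P[:,0]],order=1); d=np.gradient(v)
    d[P[:,1]>243]=0; d[P[:,0]>172]=0
    o=r[75+np.argmin(d[75:])] if True else 0
    k=np.argmax(d[:75])
    if -d[75:].min()>1.5: out.append(c0+o*np.array([np.cos(th),np.sin(th)]))
    if d[:75].max()>1.5: inn.append(c0+r[k]*np.array([np.cos(th),np.sin(th)]))
  res=[]
  for Q in(out,inn):
    Q=np.array(Q); 
    for _ in range(3):
        A=np.c_[2*Q,np.ones(len(Q))]; s=np.linalg.lstsq(A,(Q**2).sum(1),rcond=None)[0]; R=np.sqrt(s[2]+s[:2]@s[:2]); e=abs(np.hypot(*(Q-s[:2]).T)-R); Q=Q[e<max(2.0*np.median(e),.0005)]
    res.append((s[:2],R,len(Q),np.median(e)))
  c0=res[0][0]; print(res)
# plate end-edge/long near edge: gradient along columns
pts=[]
for u in range(45,180,3):
    col=G[70:115,u].astype(float); d=np.gradient(col); pts.append(ray(W,u,70+np.argmin(d),.012)[:2])
pts=np.array(pts,np.float32); vx,vy,x0,y0=cv2.fitLine(pts,cv2.DIST_HUBER,0,.001,.001).ravel(); 
if vy<0: vx,vy=-vx,-vy
print('yaw',np.arctan2(-vx,vy),'dist port to edge',(c0-[x0,y0])@[vy,-vx])
E
python3 fit2.py
```

```text
[[   0   14  142  127 6710]]
[(array([ 0.54417313, -0.10205536]), np.float64(0.05941823851793587), 111, np.float64(0.00012534455504385061)), (array([ 0.54410428, -0.10199866]), np.float64(0.044023589708401506), 117, np.float64(9.946589918048004e-05))]
[(array([ 0.54412118, -0.10199885]), np.float64(0.05939453823506511), 105, np.float64(0.00013599623743714567)), (array([ 0.5441397 , -0.10197375]), np.float64(0.04401741919526135), 118, np.float64(0.00010443137021294222))]
[(array([ 0.54413511, -0.10205362]), np.float64(0.0594161428039762), 110, np.float64(0.00013557074939460345)), (array([ 0.54411694, -0.10193633]), np.float64(0.044011140522651135), 116, np.float64(7.2748755576231e-05))]
yaw -0.24793977 dist port to edge 0.08503306932039902
```

Emit:
drive_tool --motion '[[[2, -20, 0], [0, 0, 0]], [[3, -40, 0], [0, 0, 0]], [[3, -40, 0], [0, 0, 0]], [[2, -30, 0], [0, 0, 0]], [[1, -15, 0], [0, 0, -0.062]]]'

```text
time_s: 5.85
position: [0.5438, -0.1036, 0.1878]
tcp_rot: [[-0.969, 0.247, -0.0], [0.247, 0.969, -0.001], [0.0, -0.001, -1.0]]
force: [-0.4, -0.5, -4.4]
opening: 0.27
grasp_force: 30.0
```

Emit:
drive_tool --motion '[[[0, 0, 0], [0, 0, 0]], [[0, 0, 20], [0, 0, 0]], [[0, 0, 25], [0, 0, 0]], [[0, 0, 15], [0, 0, 0]], [[0, 0, 0], [0, 0, 0]]]'

```text
time_s: 6.35
position: [0.5434, -0.1001, 0.1256]
tcp_rot: [[-0.969, 0.247, -0.005], [0.247, 0.969, 0.002], [0.005, 0.001, -1.0]]
force: [-0.9, -0.3, -4.3]
opening: 0.266
grasp_force: 30.0
```

Emit:
drive_tool --motion '[[[0, 0, 0], [0, 0, 0]], [[0, 0, 0], [0, 0, 0]], [[0, 0, 0], [0, 0, 0]]]'

```text
time_s: 6.65
position: [0.5458, -0.1021, 0.1287]
tcp_rot: [[-0.969, 0.247, 0.002], [0.247, 0.969, -0.001], [-0.002, -0.0, -1.0]]
force: [-0.1, -0.0, -4.2]
opening: 0.267
grasp_force: 30.0
```

Emit:
drive_tool --motion '[[[1, 0, 10], [0, 0, 0]], [[0, 0, 10], [0, 0, 0]], [[0, 0, 8], [0, 0, 0]], [[0, 0, 4], [0, 0, 0]], [[0, 0, 0], [0, 0, 0]]]'

```text
time_s: 7.15
position: [0.5433, -0.1017, 0.0944]
tcp_rot: [[-0.969, 0.247, -0.002], [0.247, 0.969, 0.001], [0.002, 0.0, -1.0]]
force: [0.8, 0.8, -3.3]
opening: 0.266
grasp_force: 30.0
```

Emit:
drive_tool --motion '[[[0, 0, 0], [0, 0, 0]], [[0, 0, 0], [0, 0, 0]], [[0, 0, 1], [0, 0, 0]], [[0, 0, 1], [0, 0, 0]], [[0, 0, 0], [0, 0, 0]]]'

```text
time_s: 7.65
position: [0.5439, -0.1018, 0.0936]
tcp_rot: [[-0.969, 0.247, 0.0], [0.247, 0.969, -0.0], [-0.0, -0.0, -1.0]]
force: [-0.5, 0.1, -4.2]
opening: 0.268
grasp_force: 30.0
```

Now lower it slowly to contact.

Emit:
drive_tool --motion '[[[0, 0, 1], [0, 0, 0]], [[0, 0, 1], [0, 0, 0]], [[0, 0, 1], [0, 0, 0]], [[0, 0, 0], [0, 0, 0]], [[0, 0, 0], [0, 0, 0]]]'

```text
time_s: 8.15
position: [0.5439, -0.1019, 0.0905]
tcp_rot: [[-0.969, 0.247, -0.0], [0.247, 0.969, 0.0], [0.0, 0.0, -1.0]]
force: [-0.1, 0.2, -3.9]
opening: 0.268
grasp_force: 30.0
```

Emit:
drive_tool --motion '[[[0, 0, 1], [0, 0, 0]], [[0, 0, 0.5], [0, 0, 0]], [[0, 0, 0], [0, 0, 0]], [[0, 0, 0], [0, 0, 0]]]'

```text
time_s: 8.55
position: [0.5441, -0.1019, 0.0895]
tcp_rot: [[-0.969, 0.247, 0.001], [0.247, 0.969, -0.0], [-0.001, -0.0, -1.0]]
force: [-0.9, 0.6, 2.3]
opening: 0.268
grasp_force: 30.0
```

Emit:
drive_tool --motion '[[[0, 0, 0], [0, 0, 0]], [[0, 0, 0], [0, 0, 0]], [[0, 0, 0], [0, 0, 0]], [[0, 0, 0], [0, 0, 0]], [[0, 0, 0], [0, 0, 0]]]' --gripper 0.7

```text
time_s: 9.05
position: [0.544, -0.1019, 0.089]
tcp_rot: [[-0.969, 0.247, 0.0], [0.247, 0.969, -0.0], [-0.0, -0.0, -1.0]]
force: [0.2, 0.2, 0.3]
opening: 0.631
grasp_force: 0.0
```

Emit:
drive_tool --motion '[[[0, 0, 0], [0, 0, 0]], [[0, 0, -10], [0, 0, 0]], [[0, 0, -30], [0, 0, 0]], [[0, 0, -40], [0, 0, 0]], [[0, 0, -40], [0, 0, 0]]]'

```text
time_s: 9.55
position: [0.5435, -0.1017, 0.2106]
tcp_rot: [[-0.969, 0.247, -0.001], [0.247, 0.969, 0.0], [0.001, 0.0, -1.0]]
force: [0.0, 0.0, -0.7]
opening: 0.696
grasp_force: 0.0
```

Emit:
drive_tool --motion '[[[-15, -20, 0], [0, 0, 0]], [[-25, -25, 0], [0, 0, 0]], [[-10, -5, 0], [0, 0, 0]], [[0, 0, 0], [0, 0, 0]], [[0, 0, 0], [0, 0, 0]]]'

```text
time_s: 10.05
position: [0.579, -0.1617, 0.2087]
tcp_rot: [[-0.969, 0.247, -0.002], [0.247, 0.969, 0.001], [0.002, 0.001, -1.0]]
force: [-0.1, 0.1, 1.3]
opening: 0.7
grasp_force: 0.0
```

```bash
python3 - <<'E'
from h import *
W=cam('wrist'); np.save('W3.npy',np.array(list(W[:3])+list(W[3].ravel())+list(W[4]))); im=capture('wrist')[:,:,::-1].copy(); cv2.imwrite('pics/w3.png',im)
p=np.array([.5441,-.102]);y=-.248;R=np.array([[np.cos(y),-np.sin(y)],[np.sin(y),np.cos(y)]])
print('gap',p+R@[0,-.18]); 
for q in((0,-.18,.078),(-.029,-.125,.12),(-.029,-.235,.12),(.028,-.125,.1),(0,0,.082)): print(q,proj(W,[*(p+R@np.array(q[:2])),q[2]]))
print(read_state()['position'])
E
```

```text
gap [ 0.49991618 -0.27649295]
(0, -0.18, 0.078) (np.float64(118.71830866725358), np.float64(136.8337964407125))
(-0.029, -0.125, 0.12) (np.float64(159.7494270865315), np.float64(106.37640818292667))
(-0.029, -0.235, 0.12) (np.float64(23.036467991653637), np.float64(106.52582098881221))
(0.028, -0.125, 0.1) (np.float64(172.05220811753864), np.float64(170.11979342577516))
(0, 0, 0.082) (np.float64(305.3937872790048), np.float64(137.0984976866896))
[ 0.57885735 -0.16134195  0.20863961]
```

View pics/w3.png

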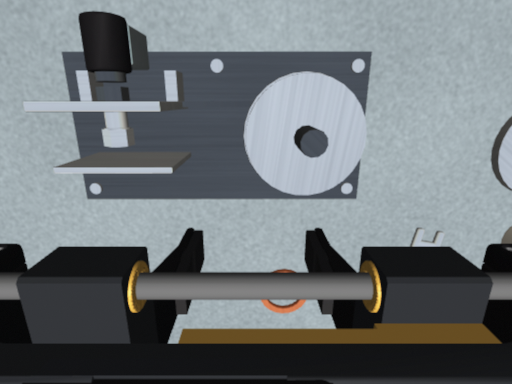

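The wrist view shows the blank on the port at (306,133). The bracket top is at (24..160,106) and the bolt head at (118,137), both matching the prediction. I'll check the seating with a circle fit.

```bash
python3 - <<'E'
from h import *
a=np.load('W3.npy'); W=(a[0],a[1],a[2],a[3:12].reshape(3,3),a[12:]); im=cv2.imread('pics/w3.png')
G=cv2.GaussianBlur(cv2.cvtColor(im,cv2.COLOR_BGR2GRAY),(3,3),0)
m=(G>115).astype(np.uint8); m[:,:238]=0;m[:,368:]=0;m[:75]=0 if 0 else 0;m[198:]=0
m[:65]=0
n,L,st,ce=cv2.connectedComponentsWithStats(m); i=1+np.argmax(st[1:,4]); print(st[i])
c=max(cv2.findContours((L==i).astype(np.uint8),0,1)[0],key=cv2.contourArea); c=cv2.convexHull(c)
for z in(.082,.09): 
  q=np.array([ray(W,*p[0],z)[:2] for p in c],np.float32)*1000; print(z,cv2.minEnclosingCircle(q),cv2.fitEllipse(q))
E
```

```text
[  243    75   125   123 11687]
0.082 ((557.1288452148438, -95.35293579101562), 74.53244018554688) ((552.578857421875, -88.84237670898438), (120.13643646240234, 154.16232299804688), 146.50250244140625)
0.09 ((555.5349731445312, -96.6340560913086), 72.47175598144531) ((551.11083984375, -90.30348205566406), (116.81487274169922, 149.90003967285156), 146.50250244140625)
```

```bash
python3 - <<'E'
from h import *
a=np.load('W3.npy'); W=(a[0],a[1],a[2],a[3:12].reshape(3,3),a[12:]); im=cv2.imread('pics/w3.png')
G=cv2.GaussianBlur(cv2.cvtColor(im,cv2.COLOR_BGR2GRAY),(3,3),0)
m=(G>115).astype(np.uint8); m[:,:238]=0;m[:,375:]=0;m[198:]=0;m[:55]=0
m=cv2.morphologyEx(m,cv2.MORPH_CLOSE,np.ones((3,3)));m=cv2.morphologyEx(m,cv2.MORPH_OPEN,cv2.getStructuringElement(2,(31,31)))
n,L,st,ce=cv2.connectedComponentsWithStats(m); i=1+np.argmax(st[1:,4]); print(st[i])
c=max(cv2.findContours((L==i).astype(np.uint8),0,1)[0],key=cv2.contourArea); c=cv2.convexHull(c)
q=np.array([ray(W,*p[0],.082)[:2] for p in c],np.float32)*1000; print(cv2.minEnclosingCircle(q),cv2.fitEllipse(q))
k=(G<75).astype(np.uint8); k=k[120:162,290:335]
c=max(cv2.findContours(k,0,1)[0],key=cv2.contourArea);print(cv2.boundingRect(c))
for X in((.544,-.1015,.124),(.544,-.1015,.082)): print(proj(W,X))
E
```

```text
[  244    71   131   125 11749]
((546.7754516601562, -97.87237548828125), 64.67959594726562) ((544.739990234375, -99.05748748779297), (115.00517272949219, 127.89199829101562), 153.03271484375)
(5, 6, 21, 26)
(np.float64(314.40411017518034), np.float64(142.80552731441625))
(np.float64(305.8870181197907), np.float64(136.86537867851143))
```

The blank bottomed out exactly at the predicted height, and its 80 mm step inside the 88 mm mouth limits the offset to 4 mm, so it is seated. Moving over the gap.

Emit:
drive_tool --motion '[[[8, -20, 0], [0, 0, 0]], [[14, -40, 0], [0, 0, 0]], [[14, -40, 0], [0, 0, 0]], [[10, -25, 0], [0, 0, 0]], [[2, -6, 0], [0, 0, 0]]]'

```text
time_s: 10.6
position: [0.499, -0.2785, 0.2089]
tcp_rot: [[-0.968, 0.249, -0.002], [0.249, 0.968, 0.001], [0.002, 0.0, -1.0]]
force: [-0.9, -0.6, -0.3]
opening: 0.701
grasp_force: 0.0
```

Emit:
drive_tool --motion '[[[0, 0, 0], [0, 0, 0]], [[0, 0, 10], [0, 0, 0]], [[0, 0, 20], [0, 0, 0]], [[0, 0, 20], [0, 0, 0]], [[0, 0, 10], [0, 0, 0]]]'

```text
time_s: 11.1
position: [0.5008, -0.2752, 0.1468]
tcp_rot: [[-0.969, 0.245, -0.003], [0.245, 0.969, 0.003], [0.003, 0.002, -1.0]]
force: [-0.6, 0.7, -0.3]
opening: 0.699
grasp_force: 0.0
```

Emit:
drive_tool --motion '[[[0, 0, 0], [0, 0, 0]], [[0, 0, 0], [0, 0, 0]], [[0, 0, 0], [0, 0, 0]], [[0, 0, 0], [0, 0, 0]]]'

```text
time_s: 11.5
position: [0.5018, -0.278, 0.15]
tcp_rot: [[-0.969, 0.247, 0.002], [0.247, 0.969, -0.001], [-0.002, -0.001, -1.0]]
force: [-0.5, 0.1, -0.2]
opening: 0.7
grasp_force: 0.0
```

```bash
python3 - <<'E'
from h import *
im=capture('wrist')[:,:,::-1]; cv2.imwrite('pics/w4.png',im); s=read_state()
d=np.array([.4999,-.2765,.061])-s['position']; print(s['position'],'tool shift mm',(s['tcp_rot'].T@d*1000).round(1),s['joint_positions'].round(1))
E
```

```text
[ 0.50159562 -0.2780537   0.14989726] tool shift mm [ 2.2  1.2 88.9] [ -40.2   31.6   93.7    0.    54.6 -115.9]
```

View pics/w4.png

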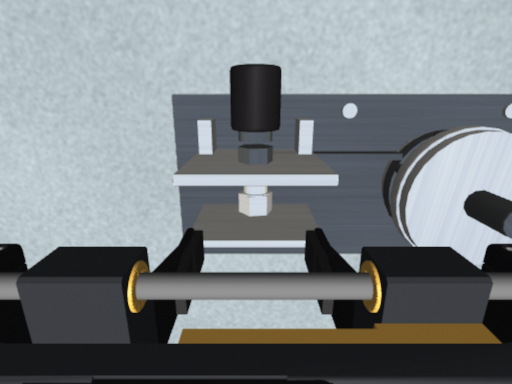

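The bolt head is at (256,202), centred between the fingers at columns 190 and 318, with the bracket's top edge at row 180. The blank sits on the port at right. Descending into the gap.

Emit:
drive_tool --motion '[[[2, 1, 10], [0, 0, 0]], [[0, 0, 15], [0, 0, 0]], [[0, 0, 15], [0, 0, 0]], [[0, 0, 10], [0, 0, 0]], [[0, 0, 0], [0, 0, 0]]]'

```text
time_s: 12.05
position: [0.4983, -0.2755, 0.0974]
tcp_rot: [[-0.969, 0.247, -0.003], [0.247, 0.969, 0.002], [0.003, 0.002, -1.0]]
force: [0.3, 0.4, 0.4]
opening: 0.698
grasp_force: 0.0
```

Emit:
drive_tool --motion '[[[0, 0, 10], [0, 0, 0]], [[0, 0, 10], [0, 0, 0]], [[0, 0, 8], [0, 0, 0]], [[0, 0, 5], [0, 0, 0]], [[0, 0, 0], [0, 0, 0]]]'

```text
time_s: 12.55
position: [0.499, -0.2759, 0.0652]
tcp_rot: [[-0.969, 0.247, -0.001], [0.247, 0.969, 0.001], [0.002, 0.001, -1.0]]
force: [0.6, -0.1, 0.9]
opening: 0.7
grasp_force: 0.0
```

Emit:
drive_tool --motion '[[[0, 0, 0], [0, 0, 0]], [[0, 0, 0], [0, 0, 0]], [[0, 0, 0], [0, 0, 0]]]'

```text
time_s: 12.85
position: [0.4997, -0.2765, 0.0665]
tcp_rot: [[-0.969, 0.247, 0.001], [0.247, 0.969, -0.001], [-0.001, -0.0, -1.0]]
force: [0.1, -0.5, 1.3]
opening: 0.7
grasp_force: 0.0
```

Down 5 mm more, then close.

Emit:
drive_tool --motion '[[[0, 0, 3], [0, 0, 0]], [[0, 0, 2], [0, 0, 0]], [[0, 0, 0], [0, 0, 0]]]'

```text
time_s: 13.15
position: [0.4992, -0.2761, 0.0607]
tcp_rot: [[-0.969, 0.247, -0.001], [0.247, 0.969, 0.0], [0.001, 0.0, -1.0]]
force: [-0.3, -0.4, 0.2]
opening: 0.7
grasp_force: 0.0
```

Emit:
drive_tool --motion '[[[0, 0, 0], [0, 0, 0]], [[0, 0, 0], [0, 0, 0]], [[0, 0, 0], [0, 0, 0]], [[0, 0, 0], [0, 0, 0]], [[0, 0, 0], [0, 0, 0]]]' --gripper 0

```text
time_s: 13.65
position: [0.4995, -0.2763, 0.0611]
tcp_rot: [[-0.969, 0.247, 0.0], [0.247, 0.969, -0.0], [-0.0, -0.0, -1.0]]
force: [0.6, 0.2, -0.0]
opening: 0.331
grasp_force: 0.0
```

Emit:
drive_tool --motion '[[[0, 0, 0], [0, 0, 0]], [[0, 0, 0], [0, 0, 0]], [[0, 0, 0], [0, 0, 0]], [[0, 0, 0], [0, 0, 0]], [[0, 0, 0], [0, 0, 0]]]'

```text
time_s: 14.15
position: [0.4994, -0.2765, 0.0611]
tcp_rot: [[-0.969, 0.247, 0.0], [0.247, 0.969, -0.0], [-0.0, -0.0, -1.0]]
force: [-1.0, -1.5, -0.2]
opening: 0.292
grasp_force: 30.0
```

Emit:
drive_tool --motion '[[[0, 0, 0], [0, 0, 0]], [[0, 0, 0], [0, 0, 0]], [[0, 0, 0], [0, 0, 0]], [[0, 0, 0], [0, 0, 0]], [[0, 0, 0], [0, 0, 0]]]'

```text
time_s: 14.65
position: [0.4994, -0.2765, 0.0611]
tcp_rot: [[-0.969, 0.247, 0.0], [0.247, 0.969, -0.0], [-0.0, -0.0, -1.0]]
force: [-1.9, -3.4, -0.5]
opening: 0.296
grasp_force: 30.0
```

Emit:
drive_tool --motion '[[[0, 0, 0], [0, 0, 0]], [[0, 0, 0], [0, 0, 0]], [[0, 0, 0], [0, 0, 0]], [[0, 0, 0], [0, 0, 0]], [[0, 0, 0], [0, 0, 0]]]'

```text
time_s: 15.15
position: [0.4994, -0.2765, 0.0611]
tcp_rot: [[-0.969, 0.247, -0.0], [0.247, 0.969, -0.0], [-0.0, -0.0, -1.0]]
force: [-2.1, -3.8, -0.2]
opening: 0.293
grasp_force: 30.0
```

Emit:
drive_tool --motion '[[[0, 0, 0], [0, 0, 0]], [[0, 0, 0], [0, 0, 0]], [[0, 0, 0], [0, 0, 0]], [[0, 0, 0], [0, 0, 0]], [[0, 0, 0], [0, 0, 0]]]'

```text
time_s: 15.65
position: [0.4994, -0.2765, 0.0611]
tcp_rot: [[-0.969, 0.247, 0.0], [0.247, 0.969, -0.0], [-0.0, -0.0, -1.0]]
force: [-2.3, -4.5, -0.4]
opening: 0.289
grasp_force: 30.0
```

The opening is still shrinking towards 0.267, the reading I got on the 24 mm knob. The flats are still swinging into line, so I'll wait.

Emit:
drive_tool --motion '[[[0, 0, 0], [0, 0, 0]], [[0, 0, 0], [0, 0, 0]], [[0, 0, 0], [0, 0, 0]], [[0, 0, 0], [0, 0, 0]], [[0, 0, 0], [0, 0, 0]]]'

```text
time_s: 16.15
position: [0.4995, -0.2765, 0.0611]
tcp_rot: [[-0.969, 0.247, 0.0], [0.247, 0.969, -0.0], [-0.0, -0.0, -1.0]]
force: [-2.5, -4.6, -0.5]
opening: 0.296
grasp_force: 30.0
```

Emit:
drive_tool --motion '[[[0, 0, 0], [0, 0, 0]], [[0, 0, 0], [0, 0, 0]], [[0, 0, 0], [0, 0, 0]], [[0, 0, 0], [0, 0, 0]], [[0, 0, 0], [0, 0, 0]]]'

```text
time_s: 16.65
position: [0.4995, -0.2765, 0.0611]
tcp_rot: [[-0.969, 0.247, 0.0], [0.247, 0.969, -0.0], [-0.0, -0.0, -1.0]]
force: [-3.0, -3.9, -0.5]
opening: 0.296
grasp_force: 30.0
```

Emit:
drive_tool --motion '[[[0, 0, 0], [0, 0, 0]], [[0, 0, 0], [0, 0, 0]], [[0, 0, 0], [0, 0, 0]], [[0, 0, 0], [0, 0, 0]], [[0, 0, 0], [0, 0, 0]]]'

```text
time_s: 17.15
position: [0.4995, -0.2765, 0.0611]
tcp_rot: [[-0.969, 0.247, 0.0], [0.247, 0.969, -0.0], [-0.0, -0.0, -1.0]]
force: [-2.1, -4.5, -0.1]
opening: 0.299
grasp_force: 30.0
```

Emit:
drive_tool --motion '[[[0, 0, 0], [0, 0, 0]], [[0, 0, 0], [0, 0, 0]], [[0, 0, 0], [0, 0, 0]], [[0, 0, 0], [0, 0, 0]], [[0, 0, 0], [0, 0, 0]]]'

```text
time_s: 17.65
position: [0.4994, -0.2765, 0.0611]
tcp_rot: [[-0.969, 0.247, 0.0], [0.247, 0.969, -0.0], [-0.0, -0.0, -1.0]]
force: [-2.2, -4.4, -0.4]
opening: 0.294
grasp_force: 30.0
```

Emit:
drive_tool --motion '[[[0, 0, 0], [0, 0, 0]], [[0, 0, 0], [0, 0, 0]], [[0, 0, 0], [0, 0, 0]], [[0, 0, 0], [0, 0, 0]], [[0, 0, 0], [0, 0, 0]]]'

```text
time_s: 18.15
position: [0.4995, -0.2765, 0.0611]
tcp_rot: [[-0.969, 0.247, 0.0], [0.247, 0.969, -0.0], [-0.0, -0.0, -1.0]]
force: [-1.9, -4.5, -0.1]
opening: 0.291
grasp_force: 30.0
```

Emit:
drive_tool --motion '[[[0, 0, 0], [0, 0, 0]], [[0, 0, 0], [0, 0, 0]], [[0, 0, 0], [0, 0, 0]], [[0, 0, 0], [0, 0, 0]], [[0, 0, 0], [0, 0, 0]]]'

```text
time_s: 18.65
position: [0.4994, -0.2765, 0.0611]
tcp_rot: [[-0.969, 0.247, 0.0], [0.247, 0.969, -0.0], [-0.0, -0.0, -1.0]]
force: [-2.3, -4.7, -1.3]
opening: 0.291
grasp_force: 30.0
```

The grip is steady, but 0.294 is about 2 mm wider than the flats, so the hex seems jammed on its corners. There is a 5 N side load too. With plenty of time left, I'll ease off, let the bolt turn, shift 1 mm and regrip.

Emit:
drive_tool --motion '[[[0, 0, 0], [0, 0, 0]], [[0, -1, 0], [0, 0, 0]], [[0, 0, 0], [0, 0, 0]], [[0, 0, 0], [0, 0, 0]], [[0, 0, 0], [0, 0, 0]]]' --gripper 0.4

```text
time_s: 19.15
position: [0.4993, -0.2768, 0.061]
tcp_rot: [[-0.969, 0.247, -0.0], [0.247, 0.969, 0.001], [0.0, 0.001, -1.0]]
force: [0.6, -0.1, -0.4]
opening: 0.398
grasp_force: 0.0
```

Emit:
drive_tool --motion '[[[0, 0, 0], [0, 0, 0]], [[0, 0, 0], [0, 0, 0]], [[0, 0, 0], [0, 0, 0]], [[0, 0, 0], [0, 0, 0]], [[0, 0, 0], [0, 0, 0]]]'

```text
time_s: 19.65
position: [0.4992, -0.2773, 0.061]
tcp_rot: [[-0.969, 0.247, 0.0], [0.247, 0.969, -0.0], [-0.0, -0.0, -1.0]]
force: [0.4, -0.1, 0.5]
opening: 0.401
grasp_force: 0.0
```

Emit:
drive_tool --motion '[[[0, 0, 0], [0, 0, 0]], [[0, 0, 0], [0, 0, 0]], [[0, 0, 0], [0, 0, 0]], [[0, 0, 0], [0, 0, 0]], [[0, 0, 0], [0, 0, 0]]]' --gripper 0

```text
time_s: 20.15
position: [0.4993, -0.2766, 0.0611]
tcp_rot: [[-0.969, 0.248, 0.0], [0.248, 0.969, 0.001], [0.0, 0.001, -1.0]]
force: [2.0, 4.0, 0.4]
opening: 0.277
grasp_force: 29.1
```

Emit:
drive_tool --motion '[[[0, 0, 0], [0, 0, 0]], [[0, 0, 0], [0, 0, 0]], [[0, 0, 0], [0, 0, 0]], [[0, 0, 0], [0, 0, 0]], [[0, 0, 0], [0, 0, 0]]]'

```text
time_s: 20.65
position: [0.4993, -0.2766, 0.0611]
tcp_rot: [[-0.969, 0.247, 0.0], [0.247, 0.969, 0.001], [0.0, 0.001, -1.0]]
force: [2.7, 3.8, 1.5]
opening: 0.281
grasp_force: 29.0
```

Emit:
drive_tool --motion '[[[0, 0, 0], [0, 0, 0]], [[0, 0, 0], [0, 0, 0]], [[0, 0, 0], [0, 0, 0]], [[0, 0, 0], [0, 0, 0]], [[0, 0, 0], [0, 0, 0]]]'

```text
time_s: 21.15
position: [0.4993, -0.2766, 0.0611]
tcp_rot: [[-0.969, 0.248, 0.0], [0.248, 0.969, 0.001], [0.0, 0.001, -1.0]]
force: [2.4, 4.1, 1.8]
opening: 0.278
grasp_force: 29.0
```

Emit:
drive_tool --motion '[[[0, 0, 0], [0, 0, 0]], [[0, 0, 0], [0, 0, 0]], [[0, 0, 0], [0, 0, 0]], [[0, 0, 0], [0, 0, 0]], [[0, 0, 0], [0, 0, 0]]]'

```text
time_s: 21.65
position: [0.4993, -0.2766, 0.0611]
tcp_rot: [[-0.969, 0.248, 0.0], [0.248, 0.969, 0.001], [0.0, 0.001, -1.0]]
force: [3.2, 4.8, 1.0]
opening: 0.278
grasp_force: 29.0
```

The opening is now 0.278 (24.2 mm), which is on the flats, steady at 29 N. Handing in.

```bash
python3 -c "
from rig import *
print(hand_in())"
```

```text
the job is handed in; nothing more can be done
None
```

I handed the job in at about 21.7 s with the blank flange seated on the port and released, and the gripper still holding the bolt head on its flats at 29 N with steady readings; `hand_in()` returned no verdict, so I don't know if it passed.

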